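Turn the fish tin over in its tipping tray

TASK

Two wire tipping trays stand on the shop counter. Take the one that holds the rectangular tin by its handle and swing it all the way over to its other stop, so that the tin tumbles onto its ring-pull face and lies in the tray with its plain base up for the date check; then let go. Do not touch the tin itself, and leave the tray with the round tin as it is.

Things in the scene. Friction and masses are not known exactly. Their poses are not given: they have to be found in the camera images.
- tray_grip (a point): Middle of the handle of the tray with the rectangular tin: a level black bar, 12 mm thick, 62 mm long, on the tray's robot-side end; a crank arm joins it 30 mm along +x. Frame turns with the tray: x along bar and hinge, away from the robot (within 0.45 rad); at joint 0, y level to the left, z up. The hinge axis passes through (0, -86.6, -50) mm of this frame, 45 mm above the counter.
- tray (a joint): Swing of that tray, rad: 0 at the start, grows as the bar swings on its 100 mm radius up and over to the robot's right, to 2.094 at the other stop. Tray: a V of two wire leaves 98 mm long, 120 wide, 60 degrees apart, joined at the hinge. At 0 one leaf is level, pointing left; at 2.094 the other is, pointing right. Stiff: stays where left, takes up to 7 N at the bar.
- tin_center (a point): Centre of the rectangular fish tin, gold metal, 105 x 62 x 20 mm, 0.13 kg, loose on the level leaf, the other leaf leaning over it. x along its length and the hinge; z out of its ring-pull face (silvery panel, dark ring pull), up at the start. The base has a white panel. As the tray swings, it slides into the V, then tumbles onto the other leaf late, at about 1.9 rad.
- tray2_grip (a point): The same point, with the same axes, on the handle of the other tipping tray, which is alike but holds a round tin 60 mm across and 22 mm high. It is to be left as it is. Both stands are fixed to the counter; leaf ends and bars rise to at most 150 mm above it.
Things that resemble listed ones, but are neither listed nor needed, are in the scene too. What is shaped like the part that bears tin_center but orange or purple is not meant.

How it is judged:
By the outcome, as a careful person would: the job done as asked, in the order asked, and still so for the second after the job is handed in, with the robot touching nothing.
It also fails if it takes over 43 s, if anything falls off the work surface, if the arm or the gripper's body presses on something with over 40 N, if the wrist force passes 120 N, or if a joint passes its speed limit or range.

ROBOT

A 6-joint arm with a two-finger parallel gripper is mounted at the origin on the work surface. World frame = base frame: x ahead of the robot, y to its left, z up, the work surface at z = 0. Lengths are in m, angles in degrees, forces in N, time in s.
With the tool pointing down it reaches from about 0.35 to 0.875 m from the base axis. Payload 4.2 kg.
Tool frame: the origin (TCP) lies between the finger pads; the fingertips stand 11 mm ahead of it and the grasp point (between the pads) lies 8 mm behind it; z points along the fingers, y is the direction in which the jaws open and shut (so a half turn about z gives the same grasp; the last joint's range is limited). The gripper opens to 87 mm and grips with 3 to 60 N. Pads are 19 mm wide; open, the fingers measure 117 mm over their backs; the gripper's body (75 mm by 190 mm) begins 51 mm behind the grasp point.
Start: joints at [-51.475, 22.042, 0.453, 0, -68.411, -14.817], TCP at [0.251, -0.572, 0.234] pointing down, gripper open.
Joint ranges: [-179.83, 179.83], [-69.29, 118.12], [-61.27, 80.66], [-181.25, 117.63], [-171.15, -9.14], [-177.46, 177.46]. Speed limits (degrees/s): [159.86, 159.86, 180, 180, 180, 180].

INTERFACE

Orientations are given as a 3x3 rotation matrix whose columns are the frame's x, y, z axes.
In Python, from station import sense, capture, get_calibration, finish_job, search_frame, cut_out gives the robot as it stands.
- The arm moves only by the tool arm_command, never from a script. Its argument "rows" is a list of rows, each an object with "fingers": the opening in per cent of the stroke, from 0 (shut) to 100 (fully open); "travel": the shift along the tool's x, y, z in cm, a list of three; "roll": the turn about the tool's z in degrees. A call has 1 to 10 rows; each row is the pose to reach, as a shift and turn from the pose commanded when the call began, along the tool's axes at that moment; what a row does not reach only later rows make up. A row lasts 1/10 s, in which the tool goes at most 50 mm and 8.59 degrees, less where a joint would pass 70% of its speed; a pose out of reach is approached as far as the arm can. A call with a gripper value outside its range is refused whole. The fingers move at their own pace and stop on an object; the grip force is fixed at half the most. Time passes only in rows, so rows that repeat a pose let the fingers close. It gives the time, the measured TCP pose, the force and the opening at its end, in the units of the state.
- sense(): the state, without advancing time (a new reading comes with each control period).
- capture(name): name is "side" or "top" or "wrist"; returns (picture, depth): 384x512x3 uint8, red, green, blue; 384x512 float32, m along the optical axis (not along the pixel's ray), 0 where there is no reading.
- get_calibration(name): a dict with "fov_y" (degrees; the focal length in pixels is half the picture's height over the tangent of half this angle, whatever the lens; pixels are square), "cx", "cy" (the principal point, pixels), "origin" and "attitude" of the camera in the world; the wrist camera has in their place "mount" (4x4, takes a point from camera to tool coordinates, whose origin is the TCP and whose axes are the flange's). Camera axes: x right, y down, z forward; pixel columns grow to the right and rows downward; lengths in m; the calibration is good to about 2 mm. A picture is of the moment at which its call begins: read the wrist's pose just before it. get_calibration takes no time and is no camera call.
- finish_job(): hands the job in, once; it reports no verdict.
Trained networks look in the newest picture that a camera, given by its name, has taken for a name from the list of things; names that differ only in an ending like _2 or _b are one class to them, and where a whole thing is asked for, a point or a joint stands for the part that bears it (a point fixed in the world has none). Each returns a list of dicts, best first, with "p" (0 to 1); they miss things now and then, are a little off and sometimes report something else, mostly with a low value. They report only what shows in the picture. A call takes as long as a camera call. They do not tell look-alikes from the thing itself.
- search_frame(camera, label): "position" ([x, y, z] in m, in world coordinates, good to about 4 mm: the middle of the surface that is visible of it).
- cut_out(camera, label): "mask" (384x512 bool, what is visible of it).
The state is a dict: "time_s": time; "joints": joint angles; "joint_velocities": joint speeds; "effort": joint torques, N m; "tcp_pos": TCP position; "ee_rot": TCP orientation; "wrist_force": force on the tool from outside, world axes, zero at the start; "moment": the same for the moment, N m; "gripper_width": opening from 0.0 (shut) to 1.0 (fully open).
Only numpy, scipy, OpenCV 4.12 (cv2) and the standard library are available. Lean on these libraries where they do the work, as an engineer would, in place of code of your own. Each camera call takes 0.05 s, during which the arm holds its last target. There are 200 camera calls.

## Working session

There is one attempt and no reset: what is moved stays moved. The work goes in short steps, Python scripts to look and compute and a tool call to move; the robot and the scene stay as the last step left them, time stands still between calls to the robot, and variables do not carry over. Pictures are saved under pics/ and viewed, about 8 in all and at most 12, crops included, and the job is handed in when it is done.

Besides the shell and the picture viewer there is one more tool, called after "Emit:" as name(argument=value, ...), one argument or row to a line, values as JSON. arm_command: Moves the arm, as the interface text tells. Its arguments: {"type":"object","properties":{"rows":{"type":"array","items":{"type":"object","properties":{"fingers":{"type":"number"},"travel":{"type":"array","items":{"type":"number"}},"roll":{"type":"number"}}}}},"required":["rows"]}

```bash
mkdir -p pics; cat > h.py <<'E'
import numpy as np,cv2
from station import *
def cal(n):
    c=get_calibration(n); f=192/np.tan(np.radians(c["fov_y"]/2)); 
    if "mount" in c:
        s=sense(); T=np.eye(4);T[:3,:3]=s["ee_rot"];T[:3,3]=s["tcp_pos"]; M=T@np.array(c["mount"]); return f,c["cx"],c["cy"],M[:3,3],M[:3,:3]
    return f,c["cx"],c["cy"],np.array(c["origin"]),np.array(c["attitude"])
def pts(d,k):
    f,cx,cy,o,R=k; v,u=np.mgrid[:384,:512]; P=np.stack([(u-cx)/f*d,(v-cy)/f*d,d],-1); return P@R.T+o
def proj(p,k):
    f,cx,cy,o,R=k; q=(np.array(p)-o)@R; return f*q[...,:2]/q[...,2:]+[cx,cy]
def save(n,im): cv2.imwrite("pics/"+n+".png",cv2.cvtColor(im,cv2.COLOR_RGB2BGR))
E
python3 - <<'E'
from h import *
ims=[]
for n in ["top","side"]:
    k=cal(n); im,d=capture(n); save(n,im); np.savez(n+".npz",im=im,d=d)
    print(n,k[0],k[3],k[4].tolist(),get_calibration(n).keys())
    for l in ["tray_grip","tin_center","tray"]:
        for r in search_frame(n,l): print(n,l,np.round(r["position"],3),round(r["p"],2),proj(r["position"],k).round())
print(sense())
E
```

```text
top 454.8674395765454 [ 0.43632666 -0.00533009  1.21054305] [[0.0013873304452321393, -0.9988764018066246, 0.04737097453173225], [-0.9998902310483908, -0.0006868368856291927, 0.014800476650708624], [-0.014751310729266179, -0.04738630782138265, -0.9987677090609337]] dict_keys(['fov_y', 'cx', 'cy', 'origin', 'attitude'])
top tray_grip [ 0.632 -0.219  0.079] 0.94 [349. 131.]
top tin_center [ 0.425 -0.354  0.02 ] 0.93 [397. 214.]
top tin_center [ 0.653 -0.208  0.074] 0.91 [344. 123.]
top tin_center [ 0.318 -0.243  0.016] 0.81 [355. 255.]
top tin_center [ 0.632 -0.027  0.021] 0.69 [272. 135.]
top tin_center [ 0.435 -0.136  0.017] 0.6 [313. 210.]
top tray [ 0.633 -0.218  0.076] 0.76 [348. 131.]
side 447.7931635232519 [0.06812417 0.54207427 0.79843265] [[-0.7768336285195859, -0.47208133091680055, 0.4167358043184148], [-0.6294580022326902, 0.5635838937107136, -0.5349353401815043], [0.017667400100877778, -0.6778734481816598, -0.7349662925767291]] dict_keys(['fov_y', 'cx', 'cy', 'origin', 'attitude'])
side tin_center [ 0.433 -0.124  0.02 ] 0.91 [307. 184.]
side tin_center [ 0.63  -0.02   0.024]
[... 326 characters left out ...]
10862e-03,
       -6.84105956e+01, -1.48163296e+01]), 'joint_velocities': array([ 0.11542699, -0.15490476,  0.01198876,  0.1156277 ,  0.06367252,
       -0.04981198]), 'effort': array([ 8.79406866e-05, -3.89969802e+01,  1.87330770e+01,  4.21823457e+00,
        1.41507376e-02, -7.75886951e-05]), 'tcp_pos': array([ 0.25128041, -0.57216642,  0.23338177]), 'ee_rot': array([[-9.15617044e-01, -4.02051497e-01, -1.50061824e-04],
       [-4.02051524e-01,  9.15617001e-01,  2.83024457e-04],
       [ 2.36087507e-05,  3.19474602e-04, -9.99999949e-01]]), 'wrist_force': array([ 0.21376573, -0.57474747, -0.73318263]), 'moment': array([0.01022518, 0.06023427, 0.00179968]), 'gripper_width': 1.001657720607061}
```

```bash
python3 -c "
import cv2;import numpy as np
for n in ['top','side']: cv2.imwrite(f'pics/{n}_b.png',cv2.resize(cv2.imread(f'pics/{n}.png'),(800,600)))"
```

```text
(no output)
```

View pics/top_b.png

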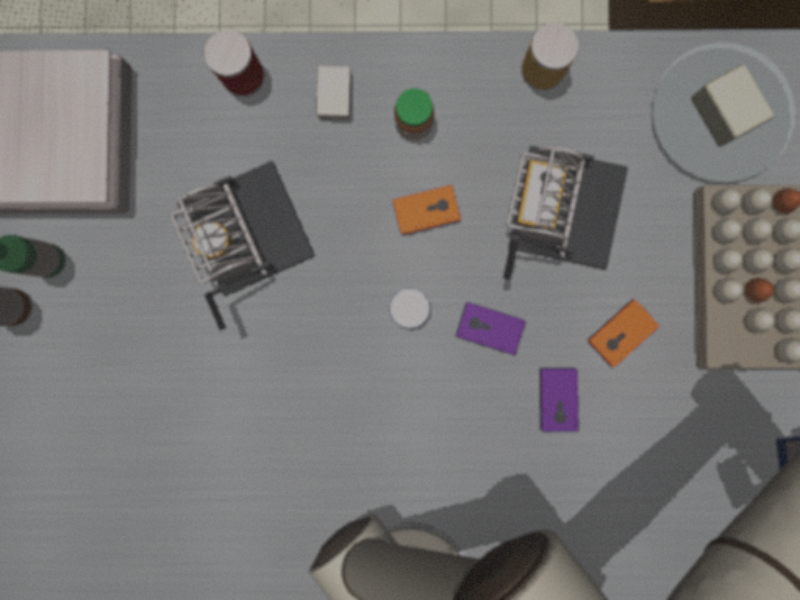

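View pics/side_b.png

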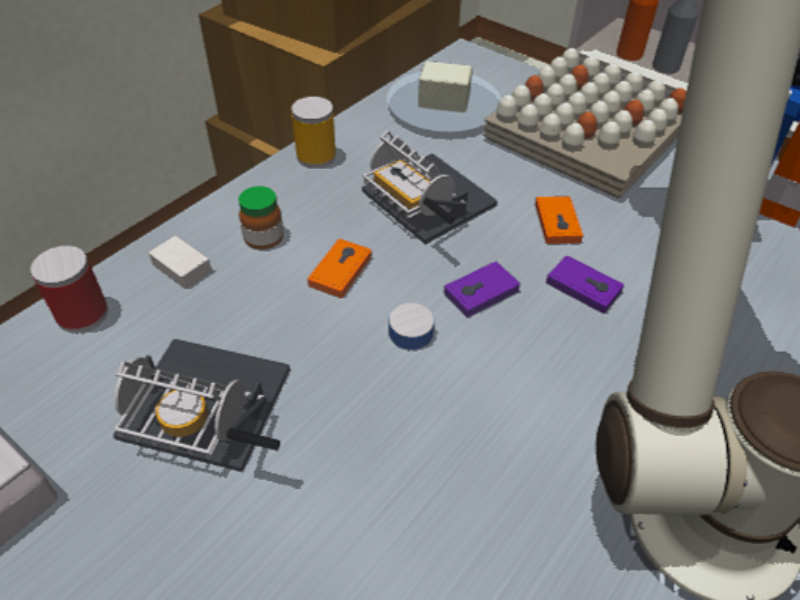

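The rectangular tin is in the right-hand tray (top view: tin at about (545,195) and bar from (515,240) to (506,287) in the enlarged picture). The round tin is in the left tray. Next I'll measure the bar.

```bash
python3 - <<'E'
from h import *
s=sense(); R=np.array(s["ee_rot"]);t=np.array(s["tcp_pos"])
res=[]
for n in ["top","side"]:
    z=np.load(n+".npz"); k=cal(n); P=pts(z["d"],k); g=z["im"].max(2)
    m=(P[...,2]>.085)&(P[...,2]<.108)&(g<70)&(P[...,0]>.46)&(P[...,0]<.62)&(P[...,1]>-.25)&(P[...,1]<-.08)
    nl,L,st,_=cv2.connectedComponentsWithStats(m.astype(np.uint8))
    for i in range(1,nl):
        if st[i,4]<12: continue
        p=P[L==i]; c=p.mean(0); w=np.linalg.svd(p[:,:2]-c[:2],full_matrices=False)[2][0]; w*=np.sign(w[0]); e=(p[:,:2]-c[:2])@w
        print(n,st[i],c.round(4),"ang",np.degrees(np.arctan2(w[1],w[0])).round(1),"ext",e.min().round(3),e.max().round(3),"z",np.percentile(p[:,2],[10,50,90]).round(3), "ends",(c[:2]+w*e.min()).round(4),(c[:2]+w*e.max()).round(4))
# base plate orientation
z=np.load("top.npz");k=cal("top");P=pts(z["d"],k);g=z["im"].max(2)
m=((g<75)&(P[...,2]<.03)&(P[...,0]>.5)&(P[...,0]<.8)&(P[...,1]>-.36)&(P[...,1]<-.12)).astype(np.uint8)
c,_=cv2.findContours(m,0,1); c=max(c,key=cv2.contourArea); print(cv2.minAreaRect(P[c[:,0,1],c[:,0,0],:2].astype(np.float32)))
im=z["im"][70:190,290:410]; save("crop",cv2.resize(im,(600,600),interpolation=cv2.INTER_CUBIC))
E
```

```text
top [323 153  16  26 129] [ 0.5485 -0.1635  0.099 ] ang -20.5 ext -0.037 0.028 z [0.091 0.1   0.104] ends [ 0.5138 -0.1505] [ 0.5746 -0.1733]
side [270 127  20  17 117] [ 0.5423 -0.1542  0.0971] ang -16.5 ext -0.032 0.033 z [0.092 0.098 0.101] ends [ 0.5117 -0.1451] [ 0.5736 -0.1634]
((0.6369228363037109, -0.27542686462402344), (0.15216638147830963, 0.17696167528629303), 77.42130279541016)
```

View pics/crop.png

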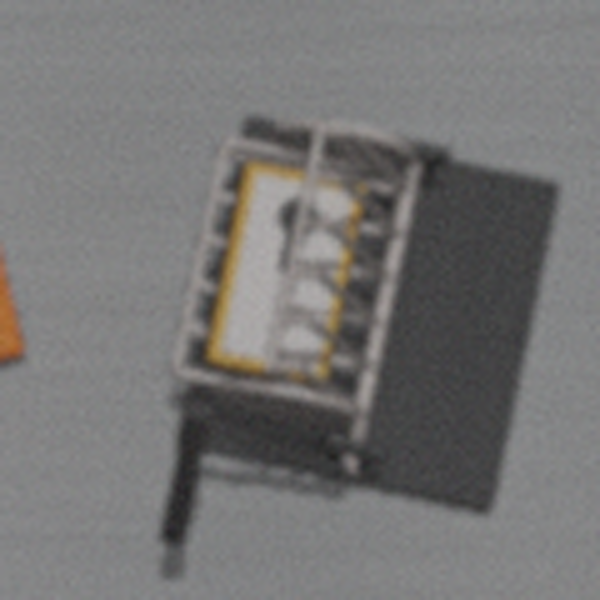

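Emit:
arm_command(
  rows=[
    {"travel":[-4,2.5,-4],"roll":4,"fingers":100},
    {"travel":[-8.5,5.4,-4],"roll":10,"fingers":80},
    {"travel":[-13,8.2,-4],"roll":16,"fingers":60},
    {"travel":[-17,10.8,-4],"roll":22,"fingers":60},
    {"travel":[-21,13.5,-4],"roll":28,"fingers":60},
    {"travel":[-25,16,-4],"roll":32,"fingers":60},
    {"travel":[-29,18.5,-4],"roll":35,"fingers":60},
    {"travel":[-33,21,-4],"roll":35,"fingers":60},
    {"travel":[-37,23.6,-4],"roll":35,"fingers":60},
    {"travel":[-41,26.2,-4],"roll":35,"fingers":60},
  ],
)

```text
time_s: 1.4
tcp_pos: [0.5222, -0.1655, 0.2739]
ee_rot: [[-0.981, 0.195, 0.001], [0.195, 0.981, -0.0], [-0.001, 0.0, -1.0]]
wrist_force: [1.5, -0.8, 0.5]
gripper_width: 0.599
```

```bash
cat > w.py <<'E'
from h import *
import sys
k=cal("wrist"); s=sense(); im,d=capture("wrist"); np.savez("wrist.npz",im=im,d=d,**{f"k{i}":k[i] for i in range(5)}); P=pts(d,k); g=im.max(2)
print(s["time_s"],s["tcp_pos"].round(4),s["ee_rot"].round(3).tolist(),s["wrist_force"].round(1))
m=(P[...,2]>.088)&(P[...,2]<.108)&(g<70)&(P[...,0]>.46)&(P[...,0]<.62)&(P[...,1]>-.25)&(P[...,1]<-.08)
nl,L,st,_=cv2.connectedComponentsWithStats(m.astype(np.uint8))
for i in range(1,nl):
    if st[i,4]<40: continue
    p=P[L==i]; r=cv2.minAreaRect(p[:,:2].astype(np.float32)); print(st[i],np.round(r[0],4),np.round(r[1],4),r[2],"z",np.percentile(p[:,2],[10,50,90,98]).round(4))
save(sys.argv[1],cv2.resize(im,(800,600)))
E
python3 w.py w1
```

```text
1.4 [ 0.5222 -0.1655  0.2739] [[-0.981, 0.195, 0.001], [0.195, 0.981, -0.0], [-0.001, 0.0, -1.0]] [ 1.5 -0.8  0.5]
[254 163  12  53 483] [ 0.5426 -0.1595] [0.012  0.0616] 77.59848022460938 z [0.0985 0.1005 0.1018 0.1023]
```

View pics/w1.png

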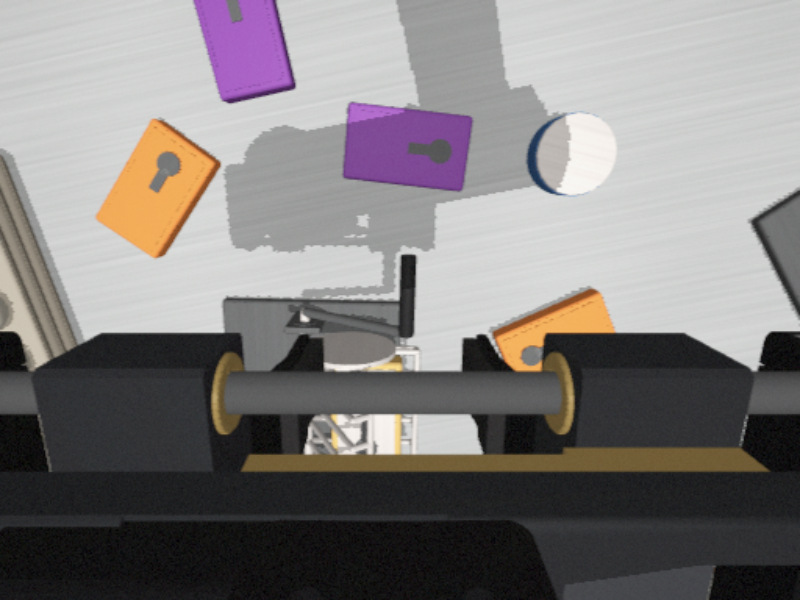

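Emit:
arm_command(
  rows=[
    {"travel":[-1.1,1.0,2],"roll":1.2,"fingers":45},
    {"travel":[-1.1,1.0,6],"roll":1.2,"fingers":45},
    {"travel":[-1.1,1.0,10],"roll":1.2,"fingers":45},
    {"travel":[-1.1,1.0,13],"roll":1.2,"fingers":45},
    {"travel":[-1.1,1.0,15.5],"roll":1.2,"fingers":45},
    {"travel":[-1.1,1.0,17.5],"roll":1.2,"fingers":45},
    {"travel":[-1.1,1.0,18.4],"roll":1.2,"fingers":45},
    {"travel":[-1.1,1.0,18.4],"roll":1.2,"fingers":45},
  ],
)

```text
time_s: 2.25
tcp_pos: [0.5335, -0.1599, 0.0885]
ee_rot: [[-0.976, 0.216, -0.003], [0.216, 0.976, 0.0], [0.003, -0.001, -1.0]]
wrist_force: [0.1, -0.2, 0.2]
gripper_width: 0.451
```

Emit:
arm_command(
  rows=[
    {"travel":[0,0,0],"roll":0,"fingers":30},
    {"travel":[0,0,0],"roll":0,"fingers":15},
    {"travel":[0,0,0],"roll":0,"fingers":5},
    {"travel":[0,0,0],"roll":0,"fingers":0},
    {"travel":[0,0,0],"roll":0,"fingers":0},
    {"travel":[0,0,0],"roll":0,"fingers":0},
  ],
)

```text
time_s: 2.85
tcp_pos: [0.5353, -0.1571, 0.0904]
ee_rot: [[-0.976, 0.216, 0.003], [0.216, 0.976, 0.003], [-0.003, 0.004, -1.0]]
wrist_force: [-0.1, 11.8, 2.9]
gripper_width: 0.129
```

Emit:
arm_command(
  rows=[
    {"travel":[0,-0.27,-0.45],"roll":0,"fingers":0},
    {"travel":[0,-0.57,-0.88],"roll":0,"fingers":0},
    {"travel":[0,-0.89,-1.29],"roll":0,"fingers":0},
    {"travel":[0,-1.23,-1.69],"roll":0,"fingers":0},
    {"travel":[0,-1.59,-2.07],"roll":0,"fingers":0},
    {"travel":[0,-1.97,-2.43],"roll":0,"fingers":0},
    {"travel":[0,-2.37,-2.77],"roll":0,"fingers":0},
    {"travel":[0,-2.78,-3.09],"roll":0,"fingers":0},
    {"travel":[0,-3.21,-3.39],"roll":0,"fingers":0},
    {"travel":[0,-3.66,-3.66],"roll":0,"fingers":0},
  ],
)

```text
time_s: 3.85
tcp_pos: [0.5276, -0.1916, 0.1287]
ee_rot: [[-0.977, 0.215, 0.004], [0.215, 0.977, 0.005], [-0.003, 0.006, -1.0]]
wrist_force: [-2.8, 18.8, 13.9]
gripper_width: 0.125
```

Emit:
arm_command(
  rows=[
    {"travel":[0,-0.38,-0.37],"roll":0,"fingers":0},
    {"travel":[0,-0.83,-0.6],"roll":0,"fingers":0},
    {"travel":[0,-1.32,-0.8],"roll":0,"fingers":0},
    {"travel":[0,-1.81,-0.97],"roll":0,"fingers":0},
    {"travel":[0,-2.31,-1.12],"roll":0,"fingers":0},
    {"travel":[0,-2.82,-1.24],"roll":0,"fingers":0},
    {"travel":[0,-3.34,-1.34],"roll":0,"fingers":0},
    {"travel":[0,-3.85,-1.4],"roll":0,"fingers":0},
    {"travel":[0,-4.38,-1.45],"roll":0,"fingers":0},
    {"travel":[0,-4.9,-1.46],"roll":0,"fingers":0},
  ],
)

```text
time_s: 4.85
tcp_pos: [0.5163, -0.2421, 0.1422]
ee_rot: [[-0.976, 0.216, 0.003], [0.216, 0.976, 0.002], [-0.002, 0.002, -1.0]]
wrist_force: [-0.6, 6.8, 5.0]
gripper_width: 0.129
```

Emit:
arm_command(
  rows=[
    {"travel":[0,-0.52,0.01],"roll":0,"fingers":0},
    {"travel":[0,-1.05,0.05],"roll":0,"fingers":0},
    {"travel":[0,-1.56,0.12],"roll":0,"fingers":0},
    {"travel":[0,-2.08,0.22],"roll":0,"fingers":0},
    {"travel":[0,-2.59,0.34],"roll":0,"fingers":0},
    {"travel":[0,-3.09,0.49],"roll":0,"fingers":0},
    {"travel":[0,-3.58,0.66],"roll":0,"fingers":0},
    {"travel":[0,-4.07,0.86],"roll":0,"fingers":0},
    {"travel":[0,-4.54,1.09],"roll":0,"fingers":0},
    {"travel":[0,-5.0,1.34],"roll":0,"fingers":0},
  ],
)

```text
time_s: 5.85
tcp_pos: [0.5049, -0.2924, 0.1272]
ee_rot: [[-0.976, 0.216, 0.0], [0.216, 0.976, 0.0], [-0.0, 0.0, -1.0]]
wrist_force: [1.0, 4.2, 3.4]
gripper_width: 0.128
```

Emit:
arm_command(
  rows=[
    {"travel":[0,-0.3,0.18],"roll":0,"fingers":0},
    {"travel":[0,-0.59,0.37],"roll":0,"fingers":0},
    {"travel":[0,-0.88,0.57],"roll":0,"fingers":0},
    {"travel":[0,-1.16,0.78],"roll":0,"fingers":0},
    {"travel":[0,-1.43,1.0],"roll":0,"fingers":0},
    {"travel":[0,-1.69,1.23],"roll":0,"fingers":0},
    {"travel":[0,-1.95,1.47],"roll":0,"fingers":0},
    {"travel":[0,-2.19,1.71],"roll":0,"fingers":0},
    {"travel":[0,-2.43,1.97],"roll":0,"fingers":0},
    {"travel":[0,-2.66,2.23],"roll":0,"fingers":0},
  ],
)

```text
time_s: 6.85
tcp_pos: [0.4989, -0.3183, 0.1048]
ee_rot: [[-0.976, 0.216, -0.0], [0.216, 0.976, 0.0], [0.0, 0.0, -1.0]]
wrist_force: [1.2, 3.3, 3.0]
gripper_width: 0.123
```

Emit:
arm_command(
  rows=[
    {"travel":[0,-0.22,0.27],"roll":0,"fingers":0},
    {"travel":[0,-0.43,0.55],"roll":0,"fingers":0},
    {"travel":[0,-0.63,0.84],"roll":0,"fingers":0},
    {"travel":[0,-0.82,1.13],"roll":0,"fingers":0},
    {"travel":[0,-1.0,1.43],"roll":0,"fingers":0},
    {"travel":[0,-1.05,1.53],"roll":0,"fingers":0},
    {"travel":[0,-1.05,1.53],"roll":0,"fingers":0},
  ],
)

```text
time_s: 7.55
tcp_pos: [0.4971, -0.3262, 0.0936]
ee_rot: [[-0.977, 0.215, 0.001], [0.215, 0.977, 0.002], [-0.0, 0.002, -1.0]]
wrist_force: [-4.8, 17.6, 23.4]
gripper_width: 0.125
```

```bash
python3 - <<'E'
from h import *
print(sense()["time_s"])
a,d=capture("top"); b,e=capture("side")
a=cv2.resize(a[60:210,280:430],(400,400),interpolation=cv2.INTER_CUBIC); b=cv2.resize(b[60:210,200:350],(400,400),interpolation=cv2.INTER_CUBIC)
save("t2",np.hstack([a,b]))
E
```

```text
7.55
```

View pics/t2.png

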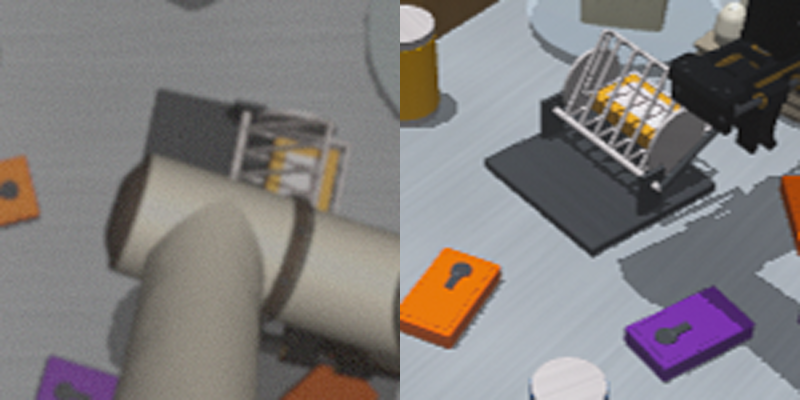

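Emit:
arm_command(
  rows=[
    {"travel":[0,0,0.1],"roll":0,"fingers":0},
    {"travel":[0,0,0.2],"roll":0,"fingers":0},
    {"travel":[0,0,0.2],"roll":0,"fingers":0},
  ],
)

```text
time_s: 7.95
tcp_pos: [0.4971, -0.3263, 0.0935]
ee_rot: [[-0.977, 0.214, 0.001], [0.214, 0.977, 0.001], [-0.001, 0.001, -1.0]]
wrist_force: [-7.2, 19.4, 32.0]
gripper_width: 0.128
```

Emit:
arm_command(
  rows=[
    {"travel":[0,0.1,-0.2],"roll":0,"fingers":10},
    {"travel":[0,0.1,-0.2],"roll":0,"fingers":40},
    {"travel":[0,0.1,-0.2],"roll":0,"fingers":45},
    {"travel":[0,0.1,-0.2],"roll":0,"fingers":45},
    {"travel":[0,0.1,-0.2],"roll":0,"fingers":45},
  ],
)

```text
time_s: 8.45
tcp_pos: [0.4965, -0.3279, 0.0889]
ee_rot: [[-0.976, 0.217, -0.001], [0.217, 0.976, 0.0], [0.001, -0.0, -1.0]]
wrist_force: [-0.6, -0.1, -0.3]
gripper_width: 0.392
```

Emit:
arm_command(
  rows=[
    {"travel":[0,0,-1.5],"roll":0,"fingers":45},
    {"travel":[0,0,-4],"roll":0,"fingers":45},
    {"travel":[0,0,-8],"roll":0,"fingers":45},
    {"travel":[1,0,-12],"roll":0,"fingers":45},
    {"travel":[4,0,-15],"roll":0,"fingers":45},
    {"travel":[8,0,-18],"roll":0,"fingers":45},
    {"travel":[12,0,-20],"roll":0,"fingers":45},
    {"travel":[12,0,-20],"roll":0,"fingers":45},
  ],
)

```text
time_s: 9.25
tcp_pos: [0.3772, -0.3017, 0.2935]
ee_rot: [[-0.976, 0.218, 0.006], [0.218, 0.976, -0.003], [-0.006, -0.002, -1.0]]
wrist_force: [0.5, 0.2, 0.3]
gripper_width: 0.453
```

```bash
python3 - <<'E'
from h import *
print(sense()["time_s"],sense()["wrist_force"])
k=cal("top");a,d=capture("top"); ks=cal("side");b,e=capture("side")
for n,im,dd,kk in (("top",a,d,k),("side",b,e,ks)):
    P=pts(dd,kk); g=im.max(2)
    m=(P[...,2]>.08)&(P[...,2]<.11)&(g<75)&(P[...,0]>.46)&(P[...,0]<.56)&(P[...,1]>-.37)&(P[...,1]<-.28)
    if m.sum()>5: r=cv2.minAreaRect(P[m][:,:2].astype(np.float32)); print(n,m.sum(),np.round(r[0],4),np.round(r[1],4),r[2],np.percentile(P[m][:,2],[50,90]))
a=cv2.resize(a[60:210,280:430],(400,400),interpolation=cv2.INTER_CUBIC); b=cv2.resize(b[60:210,200:350],(400,400),interpolation=cv2.INTER_CUBIC)
save("t3",np.hstack([a,b]))
E
```

```text
9.25 [0.48484578 0.20613783 0.3349078 ]
top 124 [ 0.5175 -0.3244] [0.0648 0.0334] 20.67161750793457 [0.09927856 0.10298477]
side 108 [ 0.5074 -0.3132] [0.0417 0.0624] 83.86766815185547 [0.09719139 0.10042585]
```

View pics/t3.png

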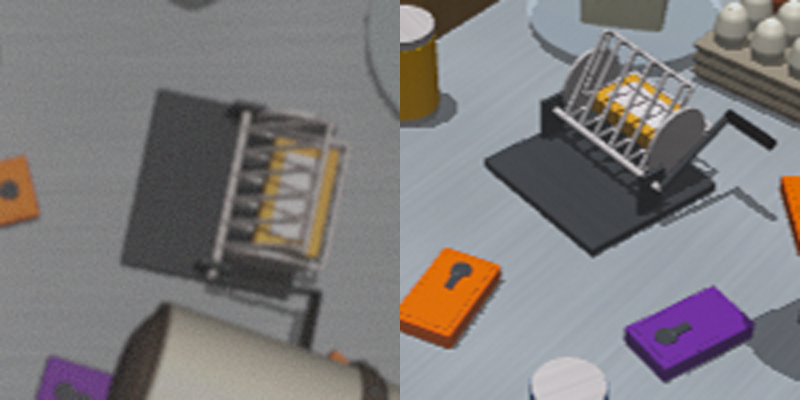

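```bash
python3 - <<'E'
from h import *
for n in ("top","side"):
    k=cal(n);im,d=capture(n);P=pts(d,k);i=im.astype(int)
    gold=(i[...,0]-i[...,2]>60)&(P[...,2]>.045)&(P[...,0]>.5)&(P[...,0]<.75)&(P[...,1]<-.2)&(P[...,1]>-.4)
    p=P[gold]; u=np.array([.9767,-.2147]); nn=np.array([.2147,.9767]); q=p[:,:2]-[.524,-.2441]
    s=q@nn; 
    for lo in np.arange(-.11,0,.015):
        z=p[(s>=lo)&(s<lo+.015),2]
        if len(z): print(n,lo.round(3),len(z),np.percentile(z,[20,50,80]).round(4))
    print("x ext",np.percentile(q@u,[1,99]))
    for r in search_frame(n,"tin_center"): 
        if r["position"][2]>.04: print(r["position"],r["p"])
    if n=="side": save("s4",cv2.resize(im[70:150,240:340],(800,600),interpolation=cv2.INTER_CUBIC))
E
```

```text
top -0.095 122 [0.0664 0.0682 0.0698]
top -0.08 21 [0.0678 0.0687 0.0713]
top -0.065 12 [0.0665 0.0676 0.0691]
top -0.05 50 [0.0668 0.0676 0.0697]
top -0.035 72 [0.0667 0.0681 0.0697]
x ext [0.06965914 0.16931645]
[0.6256, -0.3216, 0.0686] 0.57
side -0.11 1 [0.0562 0.0562 0.0562]
side -0.095 23 [0.0637 0.0651 0.0662]
side -0.08 15 [0.0658 0.0662 0.0677]
side -0.065 2 [0.0659 0.0669 0.0678]
side -0.05 26 [0.0652 0.0667 0.068 ]
side -0.035 70 [0.0659 0.0672 0.0683]
side -0.02 6 [0.0815 0.0838 0.0871]
x ext [0.05833986 0.17059577]
[0.6379, -0.316, 0.0658] 0.87
```

View pics/s4.png

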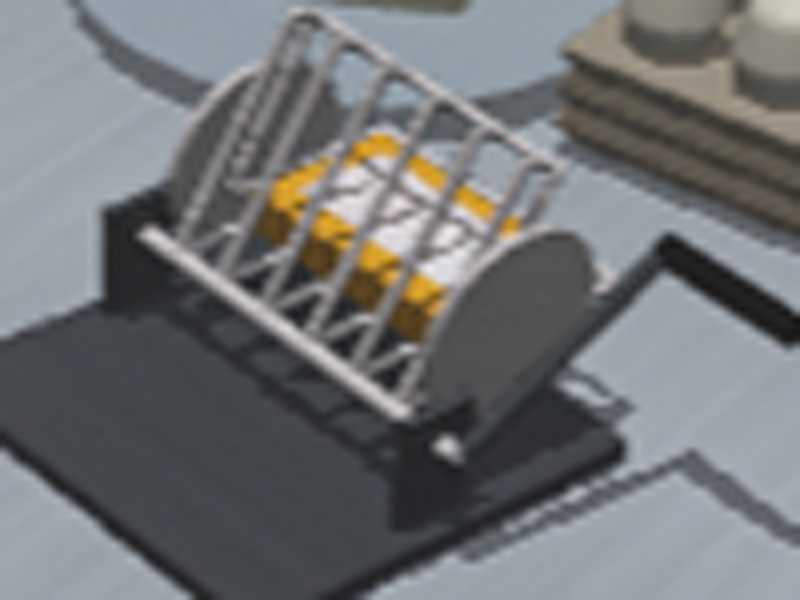

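The tin lies flat, its top at about 68 mm across the whole width. The white base faces up, no ring pull shows, and the tray is at its stop with the gripper clear.

```bash
python3 -c "
from station import *
print(finish_job())"
```

```text
the job is handed in; nothing more can be done
None
```

The tray with the rectangular tin is swung over to its other stop, and the tin lies in it with its plain base up. I gripped the black bar, carried it over the arc, let go and moved the arm well away. I handed the job in at about 9.5 s on the robot's clock.

- **Stop:** the tray was at its stop before I let go. Pressing down 2 mm more raised the wrist force to about 32 N, but the bar did not move. The measured tool position was about 3 mm above the symmetric end height. I put that down to the bar slipping slightly in the pads.
- **Tin:** after release, its top measured flat at about 67–68 mm across its width. The white panel is up and no ring pull shows in the pictures.
- **Bar height after release:** this check was rough. The mask took in the crank arm, but its height of about 0.10 m fits the end position.
- **Other tray:** the arm never went near the tray with the round tin. I did not measure that tray again at the end.

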